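Index the injector out of the press and hold the stroke gauge on its mark

ROBOT

A 6-joint arm with a two-finger parallel gripper is mounted at the origin on the work surface. World frame = base frame: x ahead of the robot, y to its left, z up, the work surface at z = 0. Lengths are in m, angles in degrees, forces in N, time in s.
With the tool pointing down it reaches from about 0.15 to 0.775 m from the base axis. Payload 6.1 kg.
Tool frame: the origin (TCP) lies at the very end of the fingers, on their centre line; the grasp point (between the pads) lies 19 mm behind it (manip.tcp_to_grasp is the distance from the TCP to the grasp point, in m); z points along the fingers, y is the line along which they close (so a half turn about z gives the same grasp; the last joint's range is limited). The gripper opens to 85 mm and grips with 20 to 120 N. Pads are 22 mm wide; open, the fingers measure 114 mm over their backs; the gripper's body (76 mm by 85 mm) begins 54 mm behind the grasp point. The pads swing forward as they close: fully open they stand 13 mm farther back than shut.
Start: joints at [74.542, 7.208, -2.269, 80.523, 0, 90], TCP at [0.14, 0.506, 0.231] pointing down, gripper open.
Joint ranges: [-155.77, 155.77], [-54.66, 111.73], [-72.52, 77.12], [-102.08, 115.82], [-83.92, 84.16], [-180, 180]. Speed limits (degrees/s): [136.94, 136.94, 172.46, 180, 180, 180].

INTERFACE

Orientations are given as [roll, pitch, yaw] about the fixed x, y, z axes, in that order (R = Rz(yaw) Ry(pitch) Rx(roll)).
In Python, from workcell import manip gives the robot as it stands.
- The arm moves only by the shell command python3 jog.py 'ROWS' [FORCE]. ROWS is one flat JSON list of numbers that holds 1 to 12 rows one after another, with no inner brackets; each row has 7 numbers: a rotation vector rx, ry, rz in fractions of the full range, 1 being 360 degrees, then dx, dy, dz in parts of the range, where 1.0 means 75 cm, then the opening from 0.0 (shut) to 1.0 (fully open); each row is the pose to reach, as a shift and turn from the pose commanded when the command began, along the tool's axes at that moment; what a row does not reach only later rows make up. A row lasts 1/12 s, in which the tool goes at most 0.0417 m and 7.16 degrees, less where a joint would pass 70% of its speed; a pose out of reach is approached as far as the arm can. The fingers move at their own pace and stop on an object; FORCE is the grip in N (left out, the last holds). Time passes only in rows, so rows that do not move let the fingers close. It prints the time, the measured TCP pose, the force, the opening and the grip force at its end. A shift or turn number past 1, either way, is cut back to 1. Input that does not fit is refused with a message, and nothing moves.
- manip.read_state(): the state, without advancing time (a new reading comes with each control period).
- manip.capture(name): name is "scene" or "side" or "wrist"; returns a dict with "frame" (400x640x3 uint8, red, green, blue), "range_z" (400x640 float32, m along the optical axis (not along the pixel's ray), 0 where there is no reading), "fx", "fy", "cx", "cy" (pixels), "dist" ([k1, k2, p1, p2, k3] as OpenCV has them; the pictures are not rectified), "R" (3x3) and "t" (3): a world point X has camera coordinates R X + t. Camera axes: x right, y down, z forward; pixel columns grow to the right and rows downward; lengths in m; the calibration is good to about 2 mm. A picture is of the moment at which its call begins.
- manip.close_job(): hands the job in; it is judged then, once.
The state is a dict: "time": time; "joint_pos": joint angles; "joint_vel": joint speeds; "tau": joint torques, N m; "tool_pos": TCP position; "ee_rot": TCP orientation; "wrist_force": force on the tool from outside, world axes, zero at the start; "moment": the same for the moment, N m; "opening": opening from 0.0 (shut) to 1.0 (fully open); "finger_force": force on a finger pad.
Only numpy, scipy, OpenCV 4.12 (cv2) and the standard library are available. Lean on these libraries where they do the work, as an engineer would, in place of code of your own. Each camera call takes 0.05 s, during which the arm holds its last target. There are 200 camera calls.

TASK

First turn the round indexing table by its red knob one position, a quarter turn anticlockwise seen from above, so that it clicks in and the injector with the yellow spot comes out from under the press. Then take the blue stroke gauge out of its stand and hold it upright with its sprung red tip on the yellow spot, pressed gently so that the tip is about half way in. Finish while holding it there with the gripper, do not put it down or let go, and leave the other things on the bench alone.

Things in the scene. Friction and masses are not known exactly. Their poses are not given: they have to be found in the camera images.
- fixture: fixed: dark round base, radius 118 mm; on it an aluminium disc, radius 105, top 50 mm up. Green press on its +y side: column 190 mm from the disc axis, head 44 wide, top 190 high, reaching in to 50 mm from the axis, ram end 112 high over its station; hand lever beyond the column, 240 high, 285 mm from the axis. Origin on the disc axis at bench level, z up; axes within 0.35 rad of the world's.
- turntable (a joint): disc angle, rad, growing anticlockwise from above. A spring snaps it to one of two positions with firm stops: 0 (start: spot injector under the press, fixture's +y side) and 1.571 (spot injector in the open at the fixture's -x side, the other one under the press). Turning takes under 10 N at the knob; let go past 50 degrees, the spring pulls it home.
- hub (a point): centre of the disc's top face, on its axis of rotation, 50 mm above the bench
- knob (a point): middle of the top of the red knob: a fixed upright round post, diameter 18 mm, standing 50 mm tall on the disc's top face (knob top 100 mm above the bench), 85 mm from the disc axis, 135 degrees round from either injector; free space around it. Moves with the disc: from the fixture's (-60, -60) mm corner to its (+60, -60) mm corner.
- marked_injector: injector with a yellow spot on its top, fixed upright on the disc and turning with it, 72 mm from the disc axis; 36 mm wide, 48 mm tall, its flat level top 98 mm above the bench. Origin at the centre of its underside, z up. The other injector, 90 degrees clockwise of it, is the same with a plain steel top.
- spot (a point): centre of the yellow spot (diameter 14 mm) on the flat top of the marked injector, 98 mm above the bench
- gauge: loose round stroke gauge, 0.15 kg, upright in its stand. Origin: end of its red tip when fully out (stays there in the gauge when the tip is pushed in); z runs from tip to cap. From the tip end: sprung tip rod (8 mm ball) to 22 mm, steel stem diameter 14 to 70 mm, blue grip barrel diameter 24 from 70 to 135 mm (grip here), black cap diameter 21 to 150 mm.
- gauge_tip (a joint): how far the gauge's tip is pushed in, 0 (out) to 0.014 m (bottomed). Spring: 0.7 N to start, 3.2 N half way in (7 mm), 5.6 N at the end, rigid beyond.
- tip_end (a point): end of the gauge's red ball tip; moves up into the gauge with the tip
- stand: fixed gauge stand: black round foot, diameter 80, 12 mm thick; upright aluminium tube, outer diameter 30, inner 17, top 90 mm high. The stem sits 48 mm in the tube (the tip below it too), the barrel rests on the rim, gauge origin 20 mm above the bench: lift straight up over 75 mm. Origin: centre of underside. On the robot's right, in one of two places; the tray is at the other.
- tray: fixed steel parts tray, 110 x 200 x 20 mm, origin at the centre of its underside; leave alone
- nut: loose dark ring nut, 28 mm across, 18 mm tall, lying in the tray; origin at its underside; leave alone
- cone: loose brass nozzle, 28 mm across, 34 mm tall, standing in the tray; origin at its underside; leave alone
- spray: loose red spray can, 56 mm diameter, 180 mm tall, at the back of the bench; origin at its underside; leave alone
- grease: loose yellow jar, 64 mm diameter, 75 mm tall, at the back of the bench; origin at its underside; leave alone
- screwdriver: loose red-handled screwdriver lying at the back of the bench; leave alone

How it is judged:
By the outcome, as a careful person would: the job done as asked, in the order asked, and still so for the second after the job is handed in, while the arm keeps its last pose, push and grip.
It also fails if it takes over 64 s, if anything falls off the work surface, if the arm or the gripper's body presses on something with over 40 N, if the wrist force passes 120 N, or if a joint passes its speed limit or range.

## Working session

There is one attempt and no reset: what is moved stays moved. The work goes in short steps, Python scripts to look and compute and a shell command to move; the robot and the scene stay as the last step left them, time stands still between calls to the robot, and variables do not carry over. Pictures are saved under pics/ and viewed, at most 10 in all, crops included, and the job is handed in when it is done.

```bash
ls; mkdir -p pics
python3 - <<'E'
from workcell import manip
import cv2,numpy as np,pickle
d={}
for n in("scene","side"):
    c=manip.capture(n);d[n]=c;print(n,c["R"].round(3).tolist(),c["t"],c["fx"],c["cx"],c["cy"],c["dist"])
    cv2.imwrite(f"pics/{n}0.png",c["frame"][...,::-1])
pickle.dump(d,open("c0.pkl","wb"))
print(manip.read_state())
E
```

```text
jog.py
pics
workcell.py
scene [[-0.458, 0.889, -0.005], [0.591, 0.301, -0.749], [-0.664, -0.346, -0.663]] [ 0.34450703 -0.25724833  1.28263433] 386.32762403462516 315.43223322764754 198.65898321082327 [-0.05794021  0.          0.          0.          0.        ]
side [[0.704, -0.71, -0.022], [-0.401, -0.371, -0.837], [0.586, 0.599, -0.546]] [-0.48345993  0.28701417  0.57692576] 410.2782408859208 322.2801521189885 196.7135898403123 [0.0320132 0.        0.        0.        0.       ]
{'time': 0.1, 'joint_pos': array([ 7.45415715e+01,  7.23790518e+00, -2.31934484e+00,  8.05245065e+01,
       -1.93723949e-04,  9.00000638e+01]), 'joint_vel': array([ 0.10977377, -0.04069141,  0.10020562,  0.03946977, -0.05895656,
       -0.06724136]), 'tau': array([ 1.24637852e-03, -4.36903560e+01,  3.53606451e+01,  1.36976966e-02,
        1.08136561e-05,  1.48345276e-05]), 'tool_pos': array([0.13983683, 0.50565596, 0.23061569]), 'ee_rot': array([-1.79918243e+02,  1.93814806e-04,  1.64541508e+02]), 'wrist_force': array([-0.74742969,  0.41891847,  0.37694495]), 'moment': array([0.01340831, 0.02530836, 0.0116049 ]), 'finger_force': 0.0, 'opening': 1.0031350474208627}
```

View pics/scene0.png

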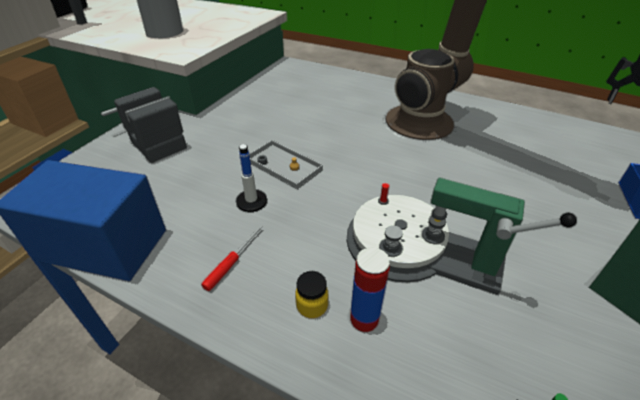

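View pics/side0.png

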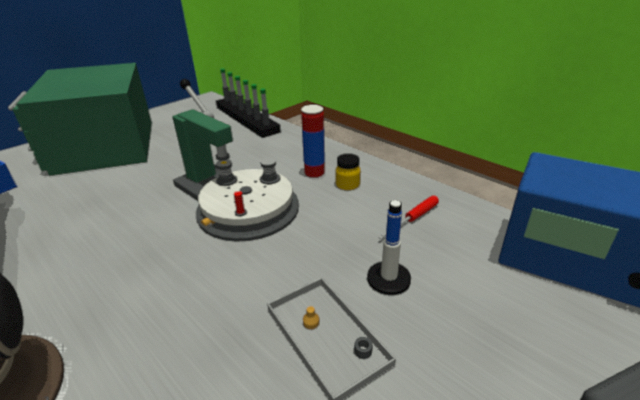

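The scene view shows the knob at about (384,190), the disc centre near (401,224) and the gauge at (243,150–175). In the side view the knob is at (239,203), the disc centre at (246,190) and the gauge at (394,205–245). Next I'll measure these by colour segmentation, using depth and two-view triangulation.

```bash
cat > h.py <<'E'
import cv2,numpy as np
def K(c): return np.array([[c["fx"],0,c["cx"]],[0,c["fy"],c["cy"]],[0,0,1.]])
def norm(c,uv): return cv2.undistortPoints(np.array(uv,float).reshape(-1,1,2),K(c),np.array(c["dist"],float)).reshape(-1,2)
def tri(c1,u1,c2,u2):
    P=[np.c_[c["R"],c["t"]] for c in(c1,c2)]
    X=cv2.triangulatePoints(P[0],P[1],norm(c1,u1).T,norm(c2,u2).T);return (X[:3]/X[3]).T
def cloud(c):
    v,u=np.mgrid[0:400,0:640];n=norm(c,np.c_[u.ravel(),v.ravel()])
    z=c["range_z"].ravel();p=np.c_[n*z[:,None],z]
    X=(p-c["t"])@c["R"];X[z<=0]=np.nan;return X.reshape(400,640,3)
def mask(c,col,box):
    h=cv2.cvtColor(c["frame"],cv2.COLOR_RGB2HSV).astype(int);H,S,V=h[...,0],h[...,1],h[...,2]
    m={"red":((H<8)|(H>172))&(S>140)&(V>60),"blue":(H>100)&(H<130)&(S>110)&(V>50),"yellow":(H>20)&(H<35)&(S>120)}[col]
    b=np.zeros_like(m);x0,y0,x1,y1=box;b[y0:y1,x0:x1]=1;return m&b
def onplane(c,uv,z):
    n=norm(c,uv);d=np.c_[n,np.ones(len(n))]@c["R"];o=-c["R"].T@c["t"]
    return o+d*((z-o[2])/d[:,2])[:,None]
def circ(p):
    A=np.c_[2*p,np.ones(len(p))];s=np.linalg.lstsq(A,(p**2).sum(1),rcond=None)[0];return s[:2],np.sqrt(s[2]+s[:2]@s[:2])
E
python3 - <<'E'
from h import *
import pickle
d=pickle.load(open("c0.pkl","rb"));s,e=d["scene"],d["side"]
def st(m):
    v,u=np.nonzero(m);return len(u),(u.mean().round(1),v.mean().round(1)),(u.min(),v.min(),u.max(),v.max()),[u[v<=v.min()+1].mean(),v.min()]
cen={}
for n,col,b1,b2 in(("knob","red",(370,175,400,205),(228,185,250,220)),("barrel","blue",(230,140,260,180),(380,195,410,250))):
    o=[]
    for c,b in((s,b1),(e,b2)):
        m=mask(c,col,b);r=st(m);o.append(r);X=cloud(c)[m];print(n,r,"cloud med",np.nanmedian(X,0).round(4),"zmin/max",np.nanpercentile(X[:,2],[3,97]).round(3))
    print(" tri centroid",tri(s,o[0][1],e,o[1][1]).round(4)," tri top",tri(s,o[0][3],e,o[1][3]).round(4))
# disc: bright, whitish at z ~.05 
for c,b in((s,(340,185,460,285)),(e,(190,160,305,240))):
    X=cloud(c)[b[1]:b[3],b[0]:b[2]];f=c["frame"][b[1]:b[3],b[0]:b[2]].astype(int)
    m=(abs(X[...,2]-.05)<.008)&(f.min(2)>150)
    g=(np.nan_to_num(X[...,2])>.04)&(np.nan_to_num(X[...,2])<.06)
    cs=max(cv2.findContours(m.astype(np.uint8),cv2.RETR_EXTERNAL,cv2.CHAIN_APPROX_NONE)[0],key=len).reshape(-1,2)
    hull=cv2.convexHull(cs).reshape(-1,2)+np.array(b[:2])
    p=onplane(c,hull,.05)[:,:2];print("disc",circ(p),"median z",np.nanmedian(X[m][:,2]))
    # stand tube / cap
for c,b in((s,(232,135,262,215)),(e,(375,190,410,300))):
    X=cloud(c)[b[1]:b[3],b[0]:b[2]].reshape(-1,3);X=X[np.isfinite(X[:,2])]
    for lo,hi in((.03,.08),(.1,.15),(.16,.175)):
        q=X[(X[:,2]>lo)&(X[:,2]<hi)];print(lo,hi,len(q),np.median(q,0).round(4))
    print("max z",np.percentile(X[:,2],99))
E
```

```text
knob (106, (np.float64(384.1), np.float64(192.5)), (np.int64(380), np.int64(184), np.int64(388), np.int64(201)), [np.float64(385.0), np.int64(184)]) cloud med [0.4937 0.0447 0.0834] zmin/max [0.058 0.102]
knob (152, (np.float64(238.8), np.float64(201.9)), (np.int64(234), np.int64(191), np.int64(243), np.int64(213)), [np.float64(238.33333333333334), np.int64(191)]) cloud med [0.4838 0.0357 0.0837] zmin/max [0.057 0.102]
 tri centroid [[0.4878 0.043  0.0776]]  tri top [[0.4898 0.0423 0.1038]]
barrel (179, (np.float64(245.4), np.float64(163.5)), (np.int64(240), np.int64(152), np.int64(250), np.int64(174)), [np.float64(243.9090909090909), np.int64(152)]) cloud med [ 0.5941 -0.2631  0.1264] zmin/max [0.099 0.156]
barrel (334, (np.float64(393.0), np.float64(227.4)), (np.int64(386), np.int64(211), np.int64(400), np.int64(241)), [np.float64(393.25), np.int64(211)]) cloud med [ 0.5776 -0.2771  0.1272] zmin/max [0.1   0.156]
 tri centroid [[ 0.586  -0.2708  0.1206]]  tri top [[ 0.5858 -0.2693  0.1538]]
disc (array([0.54577546, 0.10463241]), np.float64(0.10414499819312927)) median z 0.05048977310260399
disc (array([0.54624864, 0.10405895]), np.float64(0.10414832472574462)) median z 0.051037359485312815
0.03 0.08 194 [ 0.5959 -0.2611  0.0562]
0.1 0.15 176 [ 0.5942 -0.2631  0.1262]
0.16 0.175 67 [ 0.5896 -0.2666  0.1692]
max z 0.1698716428133174
0.03 0.08 366 [ 0.5754 -0.2788  0.0557]
0.1 0.15 338 [ 0.5777 -0.2771  0.1257]
0.16 0.175 136 [ 0.5826 -0.2736  0.1692]
max z 0.17031651451157162
```

Hub is at (0.546, 0.1043) and the knob at (0.489, 0.040), so the fixture yaw is about 3.2°. The gauge axis is at (0.586, -0.270). The plan is to push the knob with closed fingers from its -x side, following the arc.

```bash
cat > go.py <<'E'
import sys,numpy as np
from scipy.spatial.transform import Rotation as R
from workcell import manip
s=manip.read_state();r0=R.from_euler("xyz",s["ee_rot"],degrees=True)
def to(p,yaw): # yaw = tool x angle
    r=R.from_euler("xyz",[180,0,yaw],degrees=True)
    print("rv",(r0.inv()*r).as_rotvec(degrees=True).round(2),"d",r0.inv().apply(np.array(p)-s["tool_pos"]).round(4))
if __name__=="__main__":
    print(s["time"],s["tool_pos"].round(4),s["ee_rot"].round(2),s["wrist_force"].round(2))
    for a in sys.argv[1:]:
        v=[float(x) for x in a.split(",")];to(v[:3],v[3])
E
python3 go.py 0.457,0.038,0.15,93.2
```

```text
0.1 [0.1398 0.5057 0.2306] [-179.92    0.    164.54] [-0.75  0.42  0.38]
rv [-7.000e-02  5.000e-02  7.134e+01] d [-0.4303 -0.3661  0.0811]
5:connect(sys.argv[1:4])
```

Units first: shifts go in shares of 75 cm and turns go in shares of 360 degrees. So -0.43 m / 0.75 = -0.5733, -0.366 m / 0.75 = -0.488, 71.3 degrees / 360 = 0.1981.

```bash
python3 jog.py '[0, 0, 0.1, -0.2867, -0.244, 0.0533, 0, 0, 0, 0.1, -0.2867, -0.244, 0.0533, 0, 0, 0, 0.1, -0.2867, -0.244, 0.0533, 0, 0, 0, 0.1, -0.2867, -0.244, 0.0533, 0, 0, 0, 0.1, -0.2867, -0.244, 0.0533, 0, 0, 0, 0.1, -0.2867, -0.244, 0.0533, 0, 0, 0, 0.1, -0.2867, -0.244, 0.0533, 0, 0, 0, 0.1981, -0.5733, -0.488, 0.108, 0, 0, 0, 0.1981, -0.5733, -0.488, 0.108, 0, 0, 0, 0.1981, -0.5733, -0.488, 0.108, 0, 0, 0, 0.1981, -0.5733, -0.488, 0.108, 0, 0, 0, 0.1981, -0.5733, -0.488, 0.108, 0]' 20; python3 go.py 0.457,0.038,0.15,93.2 0.457,0.038,0.066,93.2
```

```text
time: 1.1
tool_pos: [0.4145, 0.0996, 0.161]
ee_rot: [180.0, -0.0, 92.9]
wrist_force: [2.2, 0.3, 0.1]
opening: 0.001
finger_force: 0.0
1.1 [0.4145 0.0996 0.161 ] [ 1.800e+02 -1.000e-02  9.288e+01] [2.21 0.34 0.07]
rv [ 0.   -0.01 -0.32] d [-0.0637  0.0393  0.011 ]
rv [ 0.   -0.01 -0.32] d [-0.0637  0.0393  0.095 ]
```

To row units: 0.095 m / 0.75 = 0.1267, -0.064 m / 0.75 = -0.0853.

```bash
python3 jog.py '[0, 0, 0, -0.0853, 0.052, 0.0147, 0, 0, 0, 0, -0.0853, 0.052, 0.0147, 0, 0, 0, 0, -0.0853, 0.052, 0.1267, 0, 0, 0, 0, -0.0853, 0.052, 0.1267, 0, 0, 0, 0, -0.0853, 0.052, 0.1267, 0, 0, 0, 0, -0.0853, 0.052, 0.1267, 0]'
python3 - <<'E'
from workcell import manip
import cv2
c=manip.capture("side");cv2.imwrite("pics/s1.png",cv2.resize(c["frame"][110:260,150:340,::-1],None,fx=3.5,fy=3.5))
E
python3 go.py 0.457,0.038,0.066,93.2
```

```text
time: 1.6
tool_pos: [0.4542, 0.0396, 0.0646]
ee_rot: [-179.7, 0.0, 93.2]
wrist_force: [0.5, -0.2, 1.1]
opening: 0.003
finger_force: 0.0
1.65 [0.4563 0.04   0.0669] [-179.92    0.     93.25] [0.24 0.5  0.56]
rv [-0.08  0.    0.05] d [-0.0021  0.0006  0.0009]
```

View pics/s1.png

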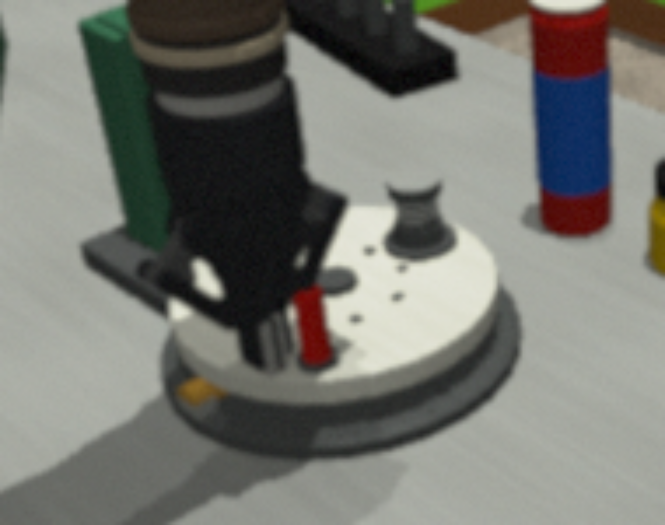

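The closed fingers (265,340) sit just beside the knob (315,330), ready to push. I'll follow the arc in two parts.

```bash
python3 jog.py '[0, 0, 0, 0, 0.008, 0, 0, 0, 0, 0, 0, 0.0147, 0, 0, 0, 0, 0, -0.0067, 0.0213, 0, 0, 0, 0, 0, -0.0133, 0.0293, 0, 0, 0, 0, 0, -0.0187, 0.0373, 0, 0, 0, 0, 0, -0.0227, 0.0467, 0, 0, 0, 0, 0, -0.0267, 0.056, 0, 0, 0, 0, 0, -0.0293, 0.0653, 0, 0, 0, 0, 0, -0.032, 0.0747, 0, 0, 0, 0, 0, -0.0333, 0.0853, 0, 0]'
python3 - <<'E'
from workcell import manip
from h import *
c=manip.capture("side");m=mask(c,"red",(215,170,300,240));X=cloud(c)[m];print(m.sum(),np.nanmedian(X,0))
E
```

```text
time: 2.48
tool_pos: [0.5226, 0.0182, 0.0683]
ee_rot: [180.0, 0.1, 93.2]
wrist_force: [-2.8, -1.8, -1.1]
opening: -0.003
finger_force: 1.5
120 [0.54067893 0.01224099 0.07659691]
```

To row units: 0.055 m / 0.75 = 0.0733, 0.005 m / 0.75 = 0.0067.

```bash
python3 jog.py '[0, 0, 0, 0, 0.0093, 0, 0, 0, 0, 0, 0, 0.0187, 0, 0, 0, 0, 0, 0.0013, 0.0293, 0, 0, 0, 0, 0, 0.004, 0.0387, 0, 0, 0, 0, 0, 0.0067, 0.048, 0, 0, 0, 0, 0, 0.0107, 0.0573, 0, 0, 0, 0, 0, 0.0147, 0.0653, 0, 0, 0, 0, 0, 0.02, 0.0733, 0, 0, 0, 0, 0, 0.02, 0.0733, 0, 0, 0, 0, 0, 0.0173, 0.0467, 0, 0]'
python3 - <<'E'
from workcell import manip
from h import *
c=manip.capture("side");m=mask(c,"red",(215,170,300,240));X=cloud(c)[m];print(m.sum(),np.nanmedian(X,0))
E
```

```text
time: 3.37
tool_pos: [0.5589, 0.0343, 0.0661]
ee_rot: [179.9, -0.0, 93.3]
wrist_force: [-0.3, -0.3, 0.9]
opening: -0.003
finger_force: 0.0
114 [0.6025319  0.0398191  0.07919339]
```

To row units: -0.15 m / 0.75 = -0.2.

```bash
python3 jog.py '[0, 0, 0, 0, 0, -0.2, 0.3, 0, 0, 0, 0, 0, -0.2, 1, 0, 0, 0, 0, 0, -0.2, 1, 0, 0, 0, 0, 0, -0.2, 1, 0, 0, 0, 0, 0, -0.2, 1]' ; python3 go.py 0.586,-0.270,0.22,93.2
```

```text
time: 3.83
tool_pos: [0.5583, 0.0337, 0.2232]
ee_rot: [179.4, 0.0, 93.2]
wrist_force: [0.3, -0.5, 1.0]
opening: 0.707
finger_force: 0.0
3.8333 [0.5583 0.0337 0.2232] [179.44   0.    93.24] [ 0.3  -0.53  1.05]
rv [0.56 0.   0.04] d [-0.3048  0.0105  0.0033]
```

To row units: -0.305 m / 0.75 = -0.4067, 0.0105 m / 0.75 = 0.014.

```bash
python3 jog.py '[0, 0, 0, -0.4067, 0.014, -0.0133, 1, 0, 0, 0, -0.4067, 0.014, -0.0133, 1, 0, 0, 0, -0.4067, 0.014, -0.0133, 1, 0, 0, 0, -0.4067, 0.014, -0.0133, 1, 0, 0, 0, -0.4067, 0.014, -0.0133, 1, 0, 0, 0, -0.4067, 0.014, -0.0133, 1, 0, 0, 0, -0.4067, 0.014, -0.0133, 1, 0, 0, 0, -0.4067, 0.014, -0.0133, 1, 0, 0, 0, -0.4067, 0.014, -0.0133, 1, 0, 0, 0, -0.4067, 0.014, -0.0133, 1, 0, 0, 0, -0.4067, 0.014, -0.0133, 1]'
python3 - <<'E'
from workcell import manip
from h import *
d={n:manip.capture(n) for n in("scene","side","wrist")}
s,e,w=d["scene"],d["side"],d["wrist"]
import pickle;pickle.dump(d,open("c1.pkl","wb"))
cv2.imwrite("pics/w1.png",w["frame"][...,::-1])
a=cv2.resize(s["frame"][165:285,330:480,::-1],(750,600));cv2.imwrite("pics/sc1.png",a)
E
python3 go.py 0.586,-0.270,0.22,93.2
```

```text
time: 4.75
tool_pos: [0.5837, -0.2693, 0.2261]
ee_rot: [-180.0, -0.0, 93.3]
wrist_force: [0.0, 0.2, -0.5]
opening: 1.001
finger_force: 0.0
4.9 [ 0.584  -0.2687  0.2267] [ 1.7999e+02 -1.0000e-02  9.3360e+01] [-0.48  0.64 -0.28]
rv [ 0.01 -0.01  0.16] d [-0.0014  0.0019  0.0067]
```

View pics/w1.png

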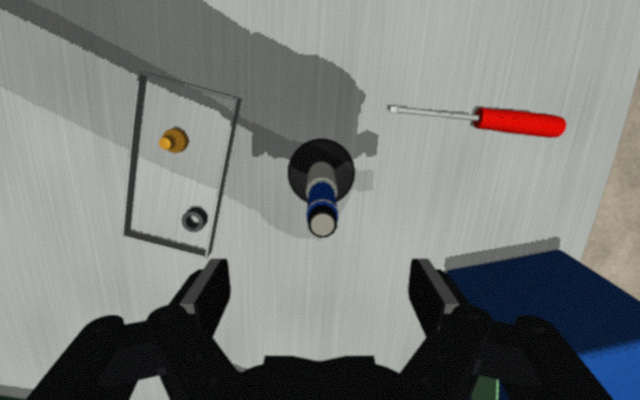

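View pics/sc1.png

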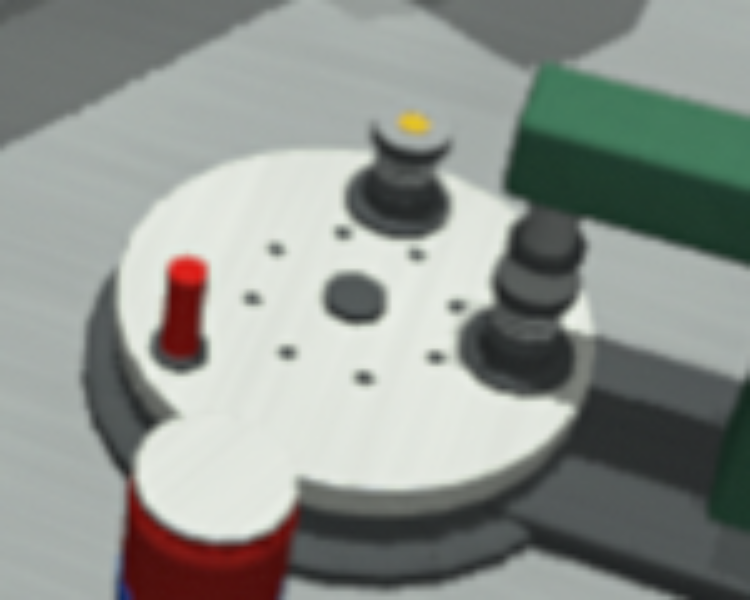

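The wrist view has the gauge cap at about (321,225), between the fingers, with the stand foot at (321,170). The scene crop shows the table indexed, with the yellow spot at (414,122) in the crop and the plain injector under the press.

Run:
```python
from h import *
import pickle
d=pickle.load(open("c1.pkl","rb"));s,e,w=d["scene"],d["side"],d["wrist"]
o=[]
for c,b in((s,(395,180,425,200)),(e,(190,140,300,200))):
    m=mask(c,"yellow",b);v,u=np.nonzero(m);
    if len(u)==0: print("none");continue
    o.append((u.mean(),v.mean()));print(len(u),o[-1],np.nanmedian(cloud(c)[m],0).round(4),onplane(c,[o[-1]],.098).round(4))
if len(o)==2: print("tri",tri(s,o[0],e,o[1]))
m=mask(s,"red",(350,205,380,240));print("knob scene",np.nanmedian(cloud(s)[m],0))
m=mask(e,"red",(240,170,300,230));print("knob side",np.nanmedian(cloud(e)[m],0))
# gauge from wrist: points high
X=cloud(w);
for lo,hi in((.16,.176),(.155,.160),(.1,.15)):
    m=(X[...,2]>lo)&(X[...,2]<hi);m[:, :270]=0;m[:,375:]=0;m[250:]=0;m[:140]=0
    q=X[m];print(lo,hi,len(q),np.median(q,0).round(4) if len(q) else "", q[:,:2].min(0).round(4),q[:,:2].max(0).round(4))
v,u=np.nonzero((X[...,2]>.168)&(X[...,2]<.175));k=(u>290)&(u<355)&(v<245);print("cap",u[k].mean(),v[k].mean(),onplane(w,[(u[k].mean(),v[k].mean())],.17))
```

```text
18 (np.float64(412.3888888888889), np.float64(189.16666666666666)) [0.4736 0.1028 0.1001] [[0.4711 0.1024 0.098 ]]
16 (np.float64(215.5), np.float64(185.0)) [0.474  0.1012 0.0999] [[0.476  0.1045 0.098 ]]
tri [[0.47434583 0.10245645 0.09997475]]
knob scene [0.61414897 0.04822708 0.08489039]
knob side [0.60272739 0.04015259 0.08165351]
0.16 0.176 748 [ 0.5875 -0.2696  0.1691] [ 0.5773 -0.2815] [ 0.5977 -0.2608]
0.155 0.16 84 [ 0.5863 -0.2639  0.1564] [ 0.5762 -0.272 ] [ 0.5989 -0.2594]
0.1 0.15 435 [ 0.5867 -0.2612  0.1273] [ 0.5757 -0.27  ] [ 0.5986 -0.2595]
cap 321.7105263157895 223.8125 [[ 0.58758639 -0.27073396  0.17      ]]
```

To row units: 0.118 m / 0.75 = 0.1573, 0.06 m / 0.75 = 0.08.

```bash
python3 go.py 0.587,-0.2705,0.108,93.2; python3 jog.py '[0, 0, 0, -0.0024, 0.0039, 0.0267, 1, 0, 0, 0, -0.0024, 0.0039, 0.0533, 1, 0, 0, 0, -0.0024, 0.0039, 0.08, 1, 0, 0, 0, -0.0024, 0.0039, 0.1067, 1, 0, 0, 0, -0.0024, 0.0039, 0.1333, 1, 0, 0, 0, -0.0024, 0.0039, 0.1573, 1, 0, 0, 0, -0.0024, 0.0039, 0.1573, 1, 0, 0, 0, -0.0024, 0.0039, 0.1573, 1]'
python3 - <<'E'
from workcell import manip
from h import *
w=manip.capture("wrist");cv2.imwrite("pics/w2.png",w["frame"][...,::-1])
s=manip.read_state();print(s["tool_pos"],s["wrist_force"])
E
```

```text
4.9 [ 0.584  -0.2687  0.2267] [ 1.7999e+02 -1.0000e-02  9.3360e+01] [-0.48  0.64 -0.28]
rv [ 0.01 -0.01  0.16] d [-0.002   0.0029  0.1187]
time: 5.57
tool_pos: [0.5864, -0.2706, 0.108]
ee_rot: [-179.9, -0.1, 93.3]
wrist_force: [-0.4, 0.1, 0.8]
opening: 0.999
finger_force: 0.0
[ 0.58713849 -0.27121023  0.10927186] [-0.31524615 -0.76650653  0.84214923]
```

View pics/w2.png

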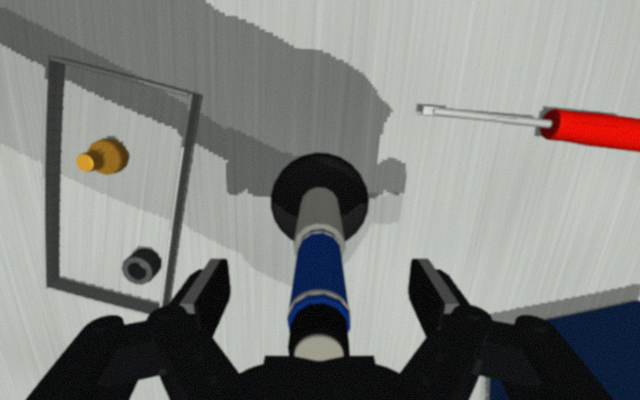

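The gauge is centred between the pads, with its barrel at (320,270). Closing at 40 N.

To row units: -0.12 m / 0.75 = -0.16, -0.11 m / 0.75 = -0.1467.

```bash
python3 jog.py '[0, 0, 0, 0, 0, 0, 0, 0, 0, 0, 0, 0, 0, 0, 0, 0, 0, 0, 0, 0, 0, 0, 0, 0, 0, 0, 0, 0, 0, 0, 0, 0, 0, 0, 0, 0, 0, 0, 0, 0, 0, 0, 0, 0, 0, 0, 0, 0, 0, 0, 0, 0, 0, 0, 0, 0, 0, 0, 0, 0, 0, 0, 0]' 40; python3 jog.py '[0, 0, 0, 0, 0, -0.0133, 0, 0, 0, 0, 0, 0, -0.0267, 0, 0, 0, 0, 0, 0, -0.0467, 0, 0, 0, 0, 0, 0, -0.0667, 0, 0, 0, 0, 0, 0, -0.0933, 0, 0, 0, 0, 0, 0, -0.12, 0, 0, 0, 0, 0, 0, -0.1467, 0, 0, 0, 0, 0, 0, -0.16, 0, 0, 0, 0, 0, 0, -0.16, 0, 0, 0, 0, 0, 0, -0.16, 0]'; python3 go.py 0.474,0.102,0.228,93.2
```

```text
time: 6.37
tool_pos: [0.587, -0.2721, 0.1089]
ee_rot: [180.0, 0.0, 93.2]
wrist_force: [-1.5, 1.1, 5.7]
opening: 0.27
finger_force: 39.2
time: 7.2
tool_pos: [0.5872, -0.272, 0.2284]
ee_rot: [180.0, 0.0, 93.2]
wrist_force: [-0.3, 0.2, -2.8]
opening: 0.271
finger_force: 39.4
7.2 [ 0.5872 -0.272   0.2284] [1.7996e+02 2.0000e-02 9.3240e+01] [-0.34  0.18 -2.79]
rv [0.04 0.02 0.04] d [ 3.799e-01 -9.180e-02  3.000e-04]
```

To row units: 0.26 m / 0.75 = 0.3467, 0.25 m / 0.75 = 0.3333.

```bash
python3 jog.py '[0, 0, 0, 0.0133, -0.0032, 0, 0, 0, 0, 0, 0.04, -0.0093, 0, 0, 0, 0, 0, 0.0733, -0.0173, 0, 0, 0, 0, 0, 0.1067, -0.0253, 0, 0, 0, 0, 0, 0.14, -0.0333, 0, 0, 0, 0, 0, 0.1733, -0.0413, 0, 0, 0, 0, 0, 0.2067, -0.0493, 0, 0, 0, 0, 0, 0.24, -0.0573, 0, 0, 0, 0, 0, 0.2733, -0.0667, 0, 0, 0, 0, 0, 0.3067, -0.0747, 0, 0, 0, 0, 0, 0.3333, -0.08, 0, 0, 0, 0, 0, 0.3467, -0.084, 0, 0]'; python3 jog.py '[0, 0, 0, 0.0133, -0.0032, 0, 0, 0, 0, 0, 0.04, -0.0093, 0, 0, 0, 0, 0, 0.0733, -0.0173, 0, 0, 0, 0, 0, 0.1067, -0.0253, 0, 0, 0, 0, 0, 0.1333, -0.032, 0, 0, 0, 0, 0, 0.1533, -0.0367, 0, 0, 0, 0, 0, 0.16, -0.0384, 0, 0, 0, 0, 0, 0.16, -0.0384, 0, 0, 0, 0, 0, 0.16, -0.0384, 0, 0]'
python3 - <<'E'
from workcell import manip
from h import *
import pickle
d={n:manip.capture(n) for n in("scene","side","wrist")};pickle.dump(d,open("c2.pkl","wb"))
f=[d[n]["frame"] for n in("scene","side","wrist")]
a=cv2.resize(f[0][120:250,340:470],(400,400));b=cv2.resize(f[1][100:230,160:290],(400,400));cc=cv2.resize(f[2],(320,200))
p=np.zeros((600,800,3),np.uint8);p[:400,:400]=a;p[:400,400:]=b;p[400:,:320]=cc;cv2.imwrite("pics/m2.png",p[...,::-1])
s=[];
for i in range(6): manip.capture("side");s.append(np.r_[manip.read_state()["wrist_force"],manip.read_state()["tool_pos"]])
print(np.mean(s,0).round(4),np.std(s,0).round(4))
E
```

```text
time: 8.2
tool_pos: [0.5074, -0.0135, 0.227]
ee_rot: [-179.9, -0.1, 93.4]
wrist_force: [0.9, 0.2, -2.3]
opening: 0.27
finger_force: 39.4
time: 8.95
tool_pos: [0.4738, 0.1018, 0.228]
ee_rot: [-180.0, 0.0, 93.2]
wrist_force: [1.0, 0.0, -1.8]
opening: 0.268
finger_force: 39.4
[-0.222   0.5143 -2.2243  0.4739  0.1016  0.2283] [3.870e-01 4.953e-01 4.030e-01 1.000e-04 2.000e-04 0.000e+00]
```

View pics/m2.png

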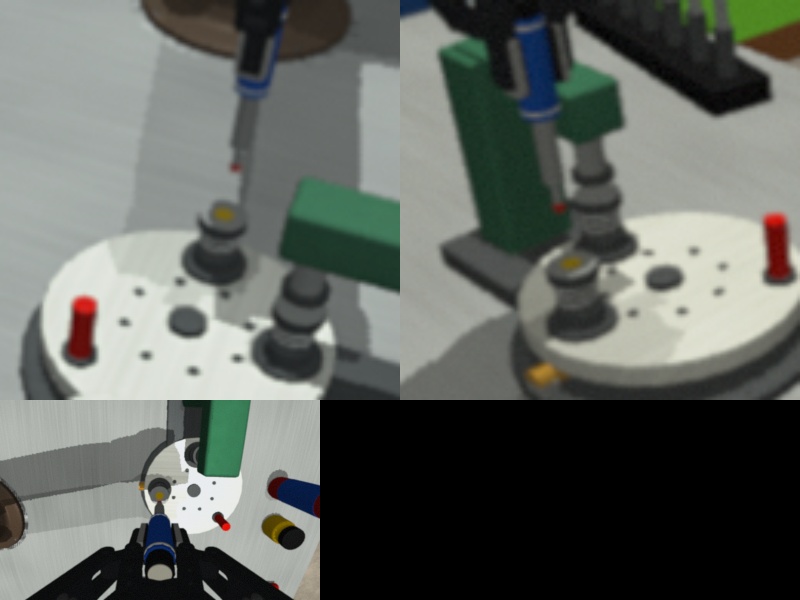

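The gauge hangs above the spot. The red tip is at about (417,175) in scene and (212,168) in side; the spot is at (412,189) and (216,186). Next I'll measure the tip offset and the tilt.

```bash
cat > tip.py <<'E'
from h import *
from scipy.optimize import least_squares
def meas(d,sb,eb,zr):
    s,e=d["scene"],d["side"];P=[];o=[];y=[]
    for c,(u0,v0),(us,vs) in((s,sb[0],sb[1]),(e,eb[0],eb[1])):
        h=c["frame"].astype(int);r=h[...,0]-h[...,1:].max(2)
        w=np.zeros(r.shape);w[v0-5:v0+6,u0-5:u0+6]=np.clip(r[v0-5:v0+6,u0-5:u0+6]-15,0,None)
        V,U=np.mgrid[0:400,0:640];o.append(((w*U).sum()/w.sum(),(w*V).sum()/w.sum()))
        q=np.clip(np.minimum(h[...,0],h[...,1])-h[...,2]-30,0,None);w=np.zeros(r.shape);w[vs-6:vs+7,us-7:us+8]=q[vs-6:vs+7,us-7:us+8]
        y.append(((w*U).sum()/w.sum(),(w*V).sum()/w.sum()) if w.sum() else (np.nan,)*2)
        X=cloud(c)[max(0,v0-60):v0+5,u0-30:u0+31].reshape(-1,3)
        tcp=d["tcp"];X=X[(X[:,2]>zr[0])&(X[:,2]<zr[1])&(np.hypot(*(X[:,:2]-tcp[:2]).T)<.02)];P.append(X)
    t=tri(s,o[0],e,o[1])[0];yy=tri(s,y[0],e,y[1])[0]
    print("px",np.round(o,1).tolist(),np.round(y,1).tolist());print("tip",t.round(4),"spot",yy.round(4),"tip-spot",(t-yy).round(4))
    A=np.vstack(P);z0=np.mean(zr)
    f=lambda p:np.hypot(A[:,0]-p[0]-p[2]*(A[:,2]-z0),A[:,1]-p[1]-p[3]*(A[:,2]-z0))-.007
    r=least_squares(f,[*d["tcp"][:2],0,0],loss="soft_l1",f_scale=.001);print("stem n",[len(p) for p in P],"axis@",z0,r.x[:2].round(4),"tilt deg xy",np.degrees(r.x[2:]).round(2))
E
python3 - <<'E'
from tip import *
import pickle
d=pickle.load(open("c2.pkl","rb"));d["tcp"]=np.array([.4739,.1016,.2283])
meas(d,((417,175),(412,190)),((212,168),(216,186)),(.165,.2))
E
```

```text
px [[416.2, 174.2], [211.4, 167.0]] [[412.3, 189.2], [215.2, 185.1]]
tip [0.4737 0.1038 0.1427] spot [0.4739 0.1025 0.0998] tip-spot [-0.0002  0.0014  0.043 ]
stem n [88, 117] axis@ 0.1825 [0.4731 0.103 ] tilt deg xy [0.16 1.16]
```

```bash
cat > avg.py <<'E'
from workcell import manip
import numpy as np
s=[]
for i in range(16): manip.capture("side");t=manip.read_state();s.append(np.r_[t["wrist_force"],t["tool_pos"]])
print(t["time"],np.mean(s,0).round(4),"sem",np.std(s[:],0)[:3].round(2)/4)
E
python3 avg.py; python3 jog.py '[0, 0, 0, -0.0013, 0, 0.0133, 0, 0, 0, 0, -0.0013, 0, 0.0293, 0, 0, 0, 0, -0.0013, 0, 0.04, 0, 0, 0, 0, -0.0013, 0, 0.0453, 0, 0, 0, 0, -0.0013, 0, 0.0453, 0, 0, 0, 0, -0.0013, 0, 0.0453, 0]' >/dev/null; python3 avg.py;python3 jog.py '[0, 0, 0, 0, 0, 0.0053, 0, 0, 0, 0, 0, 0, 0.01, 0, 0, 0, 0, 0, 0, 0.01, 0, 0, 0, 0, 0, 0, 0.01, 0]' >/dev/null; python3 avg.py
```

```text
10.2 [-0.103  -0.136  -2.0237  0.4737  0.1022  0.2284] sem [0.1225 0.12   0.095 ]
11.5 [ 0.087   0.0397 -1.9463  0.4739  0.1013  0.1946] sem [0.1225 0.1025 0.1025]
12.6333 [ 0.0333 -0.0586 -1.7535  0.4738  0.1012  0.1869] sem [0.135  0.1275 0.0975]
```

To row units: 0.003 m / 0.75 = 0.004, 0.0015 m / 0.75 = 0.002.

```bash
python3 jog.py '[0, 0, 0, 0, 0, 0.002, 0, 0, 0, 0, 0, 0, 0.004, 0, 0, 0, 0, 0, 0, 0.004, 0, 0, 0, 0, 0, 0, 0.004, 0]' >/dev/null; python3 avg.py
python3 - <<'E'
from tip import *
from workcell import manip
import pickle
d={n:manip.capture(n) for n in("scene","side")};d["tcp"]=manip.read_state()["tool_pos"];pickle.dump(d,open("c3.pkl","wb"))
f=[d[n]["frame"] for n in("scene","side")]
a=cv2.resize(f[0][140:220,370:450],(400,400));b=cv2.resize(f[1][130:210,175:255],(400,400));cv2.imwrite("pics/m3.png",np.hstack([a,b])[...,::-1])
E
```

```text
13.7667 [-0.0783  0.0099  0.09    0.4738  0.1012  0.1839] sem [0.16   0.14   0.1325]
```

View pics/m3.png

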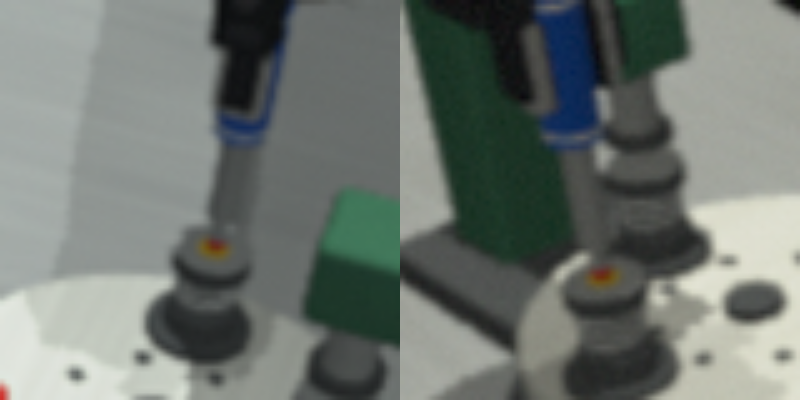

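The red tip sits centrally on the yellow spot in both views: (213,245) in the left half, (600,273) in the right. The force rise of about 2.1 N means roughly 3.7 mm in, so it needs about 3.4 mm more.

To row units: 0.0034 m / 0.75 = 0.0045, 0.0017 m / 0.75 = 0.0023.

```bash
python3 jog.py '[0, 0, 0, 0, 0, 0.0023, 0, 0, 0, 0, 0, 0, 0.0045, 0, 0, 0, 0, 0, 0, 0.0045, 0, 0, 0, 0, 0, 0, 0.0045, 0]'; python3 avg.py; python3 avg.py
python3 - <<'E'
from tip import *
from workcell import manip
d={n:manip.capture(n) for n in("scene","side")};d["tcp"]=manip.read_state()["tool_pos"]
meas(d,((413,189),(413,190)),((215,185),(215,185)),(.125,.155))
m=mask(d["scene"],"red",(350,205,380,240));print("knob",np.nanmedian(cloud(d["scene"])[m],0))
E
```

```text
time: 14.2
tool_pos: [0.4738, 0.1013, 0.1804]
ee_rot: [180.0, -0.0, 93.2]
wrist_force: [-0.2, 0.1, 1.4]
opening: 0.269
finger_force: 39.6
15.0 [0.2295 0.1302 0.9333 0.4738 0.1012 0.1805] sem [0.0775 0.1375 0.125 ]
15.8 [0.2402 0.1308 0.9243 0.4738 0.1012 0.1805] sem [0.145  0.0825 0.1225]
px [[412.6, 188.8], [214.8, 184.6]] [[411.9, 189.8], [215.5, 185.4]]
tip [0.4736 0.1029 0.1009] spot [0.4745 0.1021 0.0987] tip-spot [-0.001   0.0008  0.0022]
stem n [60, 100] axis@ 0.14 [0.4731 0.1026] tilt deg xy [-1.29 -0.33]
knob [0.61386519 0.04800452 0.08431945]
```

To row units: 0.0006 m / 0.75 = 0.0008.

```bash
python3 jog.py '[0, 0, 0, 0, 0, 0.0008, 0, 0, 0, 0, 0, 0, 0.0008, 0, 0, 0, 0, 0, 0, 0.0008, 0]'; python3 avg.py; python3 -c "
from workcell import manip
print(manip.close_job())"
```

```text
time: 16.15
tool_pos: [0.4738, 0.1012, 0.1798]
ee_rot: [180.0, 0.0, 93.2]
wrist_force: [0.9, -0.9, 2.2]
opening: 0.269
finger_force: 39.6
16.95 [0.2063 0.0454 1.32   0.4738 0.1012 0.1799] sem [0.1425 0.1125 0.1175]
the job is handed in; nothing more can be done
None
```

The table is indexed a quarter turn anticlockwise, and I handed the job in at 17 s with the gripper holding the gauge upright on the yellow spot; a force rise of about 3.3 N puts the tip about 7 mm in (half way).

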